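Tip a carton of brushes into the collection bay and call for it

ROBOT

A 7-joint arm with a two-finger parallel gripper is mounted at the origin on the work surface. World frame = base frame: x ahead of the robot, y to its left, z up, the work surface at z = 0. Lengths are in mm, angles in rad, forces in N, time in s.
With the tool pointing down it reaches from about 400 to 875 mm from the base axis. Payload 4.4 kg.
Tool frame: the origin (TCP) lies where the fingers leave the gripper's body, on its centre line; the fingertips stand 73 mm ahead of it and the grasp point (between the pads) lies 54 mm ahead of it; z points along the fingers, y is the line along which they close (so a half turn about z gives the same grasp; the last joint's range is limited). The gripper opens to 85 mm and grips with 20 to 120 N. Pads are 22 mm wide; open, the fingers measure 114 mm over their backs; the gripper's body (76 mm by 85 mm) begins 54 mm behind the grasp point. The pads swing forward as they close: fully open they stand 13 mm farther back than shut.
Start: joints at [1.075, 0.628, 0.038, 1.517, -0.027, 0.996, -0.02], TCP at [270.873, -590.884, 303.913] pointing down, gripper open.
Joint ranges: [-3.06, 3.06], [-0.37, 2.12], [-1.25, 1.32], [0.18, 2.47], [-1.1, 4.24], [0.23, 1.98], [-2.94, 2.94]. Speed limits (rad/s): [2.57, 2.57, 3.14, 3.14, 3.14, 3.14, 3.14].

INTERFACE

Orientations are given as [roll, pitch, yaw] about the fixed x, y, z axes, in that order (R = Rz(yaw) Ry(pitch) Rx(roll)).
In Python, from cell import ctrl gives the robot as it stands.
- The arm moves only by the tool send_rows, never from a script. Its argument "rows" is a list that holds one entry, the list of rows, each a list of 6 numbers: the shift along the tool's x, y, z in cm, then the turn, a rotation vector about the tool's x, y, z in rad. In form: [[[tx, ty, tz, wx, wy, wz], ...]]. A call has 1 to 10 rows; each row is the pose to reach, as a shift and turn from the pose commanded when the call began, along the tool's axes at that moment; what a row does not reach only later rows make up. A row lasts 1/10 s, in which the tool goes at most 50 mm and 8.59 degrees, less where a joint would pass 70% of its speed; a pose out of reach is approached as far as the arm can. A call with a gripper value outside its range is refused whole. "grip" is the closure in counts, from 0 (fully open) to 255 (shut), set as the call begins (left out, the last holds). The fingers move at their own pace and stop on an object; the grip force is fixed at half the most. Time passes only in rows, so rows that repeat a pose let the fingers close. It gives the time, the measured TCP pose, the force, the opening and the grip force at its end, in the units of the state.
- ctrl.read_state(): the state, without advancing time (a new reading comes with each control period).
- ctrl.get_image(name): name is "side" or "top" or "wrist"; returns a dict with "pixels" (480x640x3 uint8, red, green, blue), "fx", "fy", "cx", "cy" (pixels), "D" ([k1, k2, p1, p2, k3] as OpenCV has them; the pictures are not rectified), "extrinsics" (4x4, takes a point from camera to world coordinates); the wrist camera has in their place "mount" (4x4, takes a point from camera to tool coordinates, whose origin is the TCP and whose axes are the flange's). Camera axes: x right, y up, looking along -z (the intrinsics and any distortion apply to the point x, -y, -z); pixel columns grow to the right and rows downward; lengths in mm; the calibration is good to about 2 mm. A picture is of the moment at which its call begins: read the wrist's pose just before it. There is no depth.
- ctrl.finish_job(): hands the job in; it is judged then, once.
The state is a dict: "clock": time; "qpos": joint angles; "qd": joint speeds; "tau": joint torques, N m; "eef_pos": TCP position; "tool_rot": TCP orientation; "force": force on the tool from outside, world axes, zero at the start; "torque": the same for the moment, N m; "width": finger opening in mm; "gripper_force": force on a finger pad.
Only numpy, scipy, OpenCV 4.12 (cv2) and the standard library are available. Lean on these libraries where they do the work, as an engineer would, in place of code of your own. Each camera call takes 0.05 s, during which the arm holds its last target. There are 200 camera calls.

TASK

On the brush-packing bench, tip over the tall standing carton with a push near its top, along the bay, so that it falls by itself and lies flat on its broad side wholly within the white taped outline; do not pick it up or guide it down. Once it lies still, press the push button on the switch box fully in with a fingertip and let it go, to call for collection. Leave everything else on the bench as it stands.

Things in the scene. Friction and masses are not known exactly. Their poses are not given: they have to be found in the camera images.
- carton: tall sealed cardboard carton, loose: 50 mm thick (x), 80 wide (y), 180 tall (z), about 0.25 kg evenly filled. Origin: centre of its underside. It stands across one short end of the bay, its x along the bay (within 0.06 rad) to the bay's free end; its front lower edge is 20 to 65 mm inside the outline, so tipped straight over that edge, unslid, it lands inside. Overbalances at 0.27 rad.
- carton_center (a point): the centre of the tall carton, 90 mm above its underside
- foot_left (a point): a corner of the tall carton, half-way through its 50 mm thickness, at its underside, on its +y side (carton frame: 0, +40 mm, 0)
- foot_right (a point): a corner of the tall carton, half-way through its 50 mm thickness, at its underside, on its -y side (0, -40 mm, 0)
- head_left (a point): a corner of the tall carton, half-way through its 50 mm thickness, at its top, on its +y side (0, +40 mm, 180 mm)
- head_right (a point): a corner of the tall carton, half-way through its 50 mm thickness, at its top, on its -y side (0, -40 mm, 180 mm)
- bay: the collection bay: a rectangle of flat white tape, 10 mm wide, stuck on the bench; 270 mm long (its x) by 140 mm wide (its y) over the outside of the tape, no height to speak of. Origin: its centre, on the bench. Its x points from the end where the tall carton stands to the free end.
- switch_box: fixed grey switch box 100 x 100 x 50 mm on the bench, to one side of the bay (left or right varies), with the push button in the middle of its top. Origin: centre of its underside.
- ready_top (a point): centre of the top of the steel push button (34 mm across, in a low black housing on the switch box); pressed straight down
- ready (a joint): travel of the push button: 0 out, 0.006 m fully in; sprung, fully in takes about 5 N, springs back by itself
- ferrule_bin: fixed open grey tray 110 x 110 x 45 mm with a heap of metal ferrules, on the other side of the bay from the switch box; not part of the work. Origin: centre of its underside.
- short_carton: bystander: a short cardboard carton, 45 x 60 x 100 mm tall, standing loose beside the bay (its middle 125 to 140 mm to the +y side of the bay's centre line). Origin: centre of its underside.
- brush_a: bystander: loose yellow paintbrush lying along the other (-y) side of the bay, 180 mm long, 11 mm high. Origin near its middle, on the bench.
- brush_b: bystander: loose yellow paintbrush as the other, lying nearer the robot on its left
- glue: bystander: white bottle 56 mm in diameter, 140 mm tall, loose, farther from the robot than the boxes beside the bay. Origin: centre of its underside.
- tin: bystander: pale round tin with a white lid, 72 mm in diameter, 90 mm tall, loose, farther from the robot than the boxes beside the bay. Origin: centre of its underside.
- tape_roll: bystander: clear tape roll lying flat, 90 mm in diameter, 30 mm high, loose, nearer the robot on its right. Origin: centre of its underside.
- cup: bystander: steel cup 72 mm in diameter, 85 mm tall, loose, on the left, near the tin. Origin: centre of its underside.
Mind the look-alikes: they are no part of the job. Leave any orange, purple or red look-alike of the switch_box alone.

How it is judged (in metres and radians):
On the way, in this order (a step that is already met when the one before it is completed fails the run):
1. the tall carton lies flat on a broad side, still, wholly within the outline ((angle between carton's own x axis and vertical below 0.1 rad or angle between carton's own x axis and vertical above 3.04 rad) and height (world z) of carton_center below 0.035 m and x of foot_left in the frame of bay between -0.135 and 0.135 m and y of foot_left in the frame of bay between -0.07 and 0.07 m and x of foot_right in the frame of bay between -0.135 and 0.135 m and y of foot_right in the frame of bay between -0.07 and 0.07 m and x of head_left in the frame of bay between -0.135 and 0.135 m and y of head_left in the frame of bay between -0.07 and 0.07 m and x of head_right in the frame of bay between -0.135 and 0.135 m and y of head_right in the frame of bay between -0.07 and 0.07 m and linear speed of carton below 0.02 m/s and angular speed of carton below 0.1 rad/s), for 0.2 s.
2. the push button is pressed in (value of joint ready above 0.0045 m), for 0.04 s.
At the end, for the whole second after the job is handed in: The tall carton lies flat on a broad side (within 0.1 rad) on the bench, at rest, all four corners within the outer edges of the taped outline, and the push button, having been pressed at least 4.5 mm in after the carton came to lie there, is out again (all of step 1 and value of joint ready below 0.0015 m); the robot touches nothing.
It fails at once if the tall carton is lifted off the bench (height (world z) of carton_center above 0.115 m).
It fails at once if the tall carton is held or guided by the gripper while it comes down (angle between carton's own z axis and vertical between 0.9 and 1.4 rad and contact force between the fingers and carton above 0.5 N).
It fails at once if the button is pressed before the tall carton has been laid down (angle between carton's own z axis and vertical below 1.4 rad and value of joint ready above 0.003 m).
It fails at once if a bystander is moved more than 30 mm or lifted (distance of any of short_carton, brush_a, brush_b, glue, tin, tape_roll, cup from where it was at the start of the episode above 0.03 m).
It fails at once if a standing bystander is knocked over (angle between any of short_carton, glue, tin, cup's own z axis and vertical above 0.5 rad).
It also fails if it takes over 48 s, if anything falls off the work surface, if the arm or the gripper's body presses on something with over 40 N, if the wrist force passes 120 N, or if a joint passes its speed limit or range.

## Working session

There is one attempt and no reset: what is moved stays moved. The work goes in short steps, Python scripts to look and compute and a tool call to move; the robot and the scene stay as the last step left them, time stands still between calls to the robot, and variables do not carry over. Pictures are saved under pics/ and viewed, at most 10 in all, crops included, and the job is handed in when it is done.

Besides the shell and the picture viewer there is one more tool, called after "Request:" by a JSON object that holds its "method" and its "body", one argument or row to a line. send_rows: Moves the arm, as the interface text tells. Its arguments: {"type":"object","properties":{"rows":{"type":"array","items":{"type":"array","items":{"type":"array","items":{"type":"number"}}}},"grip":{"type":"number"}},"required":["rows"]}

```bash
ls; mkdir -p pics; cat > h.py <<'E'
import numpy as np, cv2
from cell import ctrl
from scipy.spatial.transform import Rotation as R
def pose(s):
    T=np.eye(4);T[:3,:3]=R.from_euler('xyz',s['tool_rot']).as_matrix();T[:3,3]=s['eef_pos'];return T
def grab(n):
    s=ctrl.read_state(); d=ctrl.get_image(n)
    d['E']=np.array(d['extrinsics']) if 'extrinsics' in d else pose(s)@np.array(d['mount'])
    d['K']=np.array([[d['fx'],0,d['cx']],[0,d['fy'],d['cy']],[0,0,1.]]); return d
def rays(d,px):
    u=cv2.undistortPoints(np.array(px,float).reshape(-1,1,2),d['K'],np.array(d['D'],float)).reshape(-1,2)
    v=np.c_[u[:,0],-u[:,1],-np.ones(len(u))]@d['E'][:3,:3].T
    return d['E'][:3,3],v
def onz(d,px,z):
    o,v=rays(d,px); return o+v*((z-o[2])/v[:,2])[:,None]
def proj(d,P):
    P=np.atleast_2d(P); c=(P-d['E'][:3,3])@d['E'][:3,:3]; c=c*[1,-1,-1]
    return cv2.projectPoints(c,np.zeros(3),np.zeros(3),d['K'],np.array(d['D'],float))[0].reshape(-1,2)
def save(d,n): cv2.imwrite('pics/'+n,d['pixels'][:,:,::-1])
E
python3 - <<'E'
from h import *
import pickle
s=ctrl.read_state(); print(s)
for n in ('top','side'):
    d=grab(n); save(d,n+'0.png'); pickle.dump(d,open(n+'.pkl','wb')); print(n,d['E'].round(2).tolist(),d['fx'],d['D'])
E
```

```text
pics
{'clock': 0.0, 'qpos': array([ 1.07520708,  0.6293161 ,  0.03843788,  1.5183996 , -0.02699861,
        0.99630466, -0.01997829]), 'qd': array([ 8.73393801e-04, -6.33249560e-05,  4.55692120e-04,  4.48638429e-04,
       -1.49201759e-03, -8.77564164e-04, -3.52215709e-05]), 'tau': array([-1.50901842e-04, -5.63401437e+01,  1.22607082e+00, -1.93444920e+01,
        1.09188686e-02,  1.03875477e-02, -5.86243331e-06]), 'eef_pos': array([ 270.66072044, -590.41388515,  302.99824291]), 'tool_rot': array([-3.13968294e+00,  2.31340661e-05,  4.29814309e-01]), 'force': array([-0.07311753,  0.25573938,  0.03748937]), 'torque': array([-3.39564913e-05, -1.38885480e-02,  4.01173981e-02]), 'gripper_force': 0.0, 'width': 85.02828946960537}
top [[0.03, 0.99, -0.11, 285.73], [-1.0, 0.03, 0.01, 168.41], [0.01, 0.11, 0.99, 1618.18], [0.0, 0.0, 0.0, 1.0]] 601.4118098940081 [-0.12217578  0.          0.          0.          0.        ]
side [[-0.74, 0.32, -0.59, -293.66], [-0.67, -0.35, 0.66, 991.56], [0.0, 0.88, 0.47, 746.87], [0.0, 0.0, 0.0, 1.0]] 523.2949086876702 [-0.09805835  0.          0.          0.          0.        ]
```

View pics/top0.png

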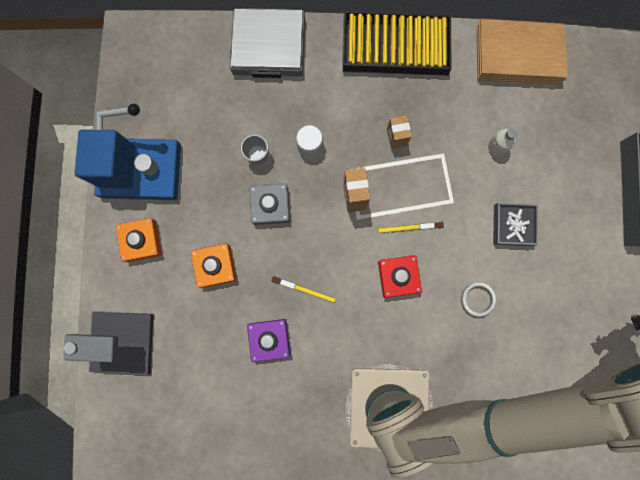

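View pics/side0.png

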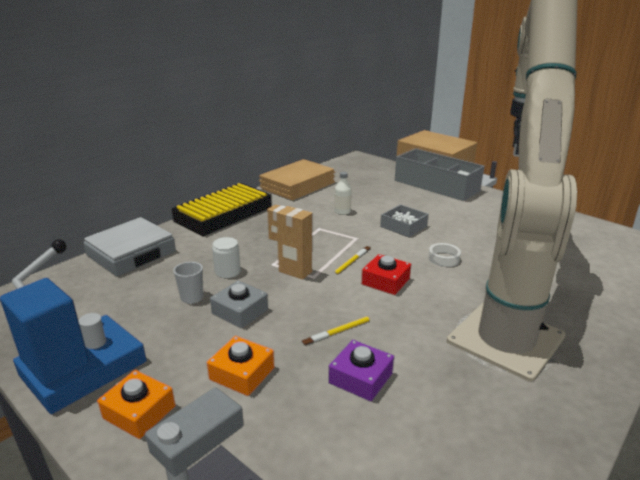

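Candidates for the switch box, in the top view: grey (269,203), orange (137,240) and (213,265), red (400,277), purple (268,341). The only grey one sits beside the bay, with the ferrule bin (515,225) opposite it, so it fits. The carton stands at (357,188), at the left end of the bay, so the bay's x points to the right in the image (about −Y world).

```bash
python3 - <<'E'
from h import *
import pickle
d=pickle.load(open('top.pkl','rb'));p=d['pixels'];hsv=cv2.cvtColor(p,cv2.COLOR_RGB2HSV)
# tape: white in region
m=((hsv[...,2]>175)&(hsv[...,1]<40)).astype(np.uint8)
# carton brown
b=((hsv[...,0]<22)&(hsv[...,1]>80)&(hsv[...,2]>60)).astype(np.uint8)
def sub(m,x0,x1,y0,y1):
    o=np.zeros_like(m);o[y0:y1,x0:x1]=m[y0:y1,x0:x1];return o
def line(m):
    ys,xs=np.nonzero(m);P=onz(d,np.c_[xs,ys],0)[:,:2];l=cv2.fitLine(P.astype(np.float32),cv2.DIST_HUBER,0,.01,.01).ravel();return l,len(P)
far=line(sub(m,378,436,150,172));near=line(sub(m,378,445,198,220));end=line(sub(m,440,458,162,196))
for n,l in (('far',far),('near',near),('end',end)):print(n,l[0].round(3),l[1],np.arctan2(l[0][1],l[0][0]))
def inter(a,b):
    A=np.c_[a[:2],-b[:2]];t=np.linalg.solve(A,b[2:]-a[2:]);return a[2:]+t[0]*a[:2]
A=inter(far[0],end[0]);B=inter(near[0],end[0]);print('end corners mid-tape',A,B,np.linalg.norm(A-B))
c=sub(b,335,375,160,220);cs=max(cv2.findContours(c,0,2)[0],key=cv2.contourArea);print(cv2.boundingRect(cs),cv2.approxPolyDP(cs,2,True).reshape(-1,2).tolist())
# grey box, button
g=p[150:250,225:310];
cv2.imwrite('pics/crop1.png',cv2.resize(np.hstack([p[140:230,235:310],p[140:230,330:405],p[140:230,385:460]])[:,:,::-1],None,fx=3.5,fy=3.5,interpolation=cv2.INTER_CUBIC))
for n,q,z in (('button',(268.5,201.5),70),('box',(269,204),50),('cartontop',(357.5,187),180),('short',(400,127),100)):print(n,onz(d,[q],z))
E
```

```text
far [ 2.0300e-01 -9.7900e-01  6.6780e+02 -3.5123e+01] 256 -1.3659108
near [ 2.05000e-01 -9.79000e-01  5.37927e+02 -4.91660e+01] 317 -1.3643621
end [ 9.77000e-01  2.11000e-01  6.23132e+02 -1.47525e+02] 143 0.21266456
end corners mid-tape [ 688.2365  -133.46716] [ 561.32043 -160.87212] 129.84114
(347, 188, 23, 24) [[367, 188], [347, 191], [348, 211], [365, 208], [369, 198]]
button [[532.75502402 332.37949408  70.        ]]
box [[529.30949528 332.89970588  50.        ]]
cartontop [[557.14643956 106.12131194 180.        ]]
short [[734.7465378   -4.62417833 100.        ]]
```

View pics/crop1.png

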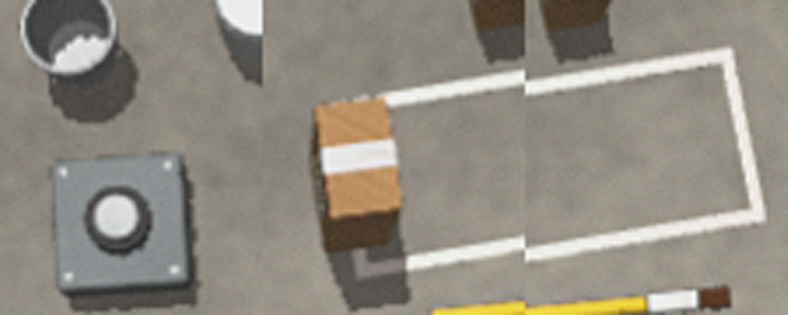

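Crop: the grey switch box with its silver button (crop 116,216), the carton's top face with corners near crop (318,107), (385,97), (400,208) and (331,220), and the free-end tape corners. The tape centre-line width comes out at 129.8 mm against 130 expected.

```bash
python3 - <<'E'
from h import *
import pickle
d=pickle.load(open('top.pkl','rb'));s=pickle.load(open('side.pkl','rb'))
u=np.array([.204,-.979]);v=np.array([.979,.204]);c=np.array([624.8,-147.2])-130*u;print('bay',c)
q=np.array([[345.9,170.6],[365,167.7],[369.3,199.4],[349.6,202.9]])-.5
P=onz(d,q,180)[:,:2];print(P.round(1),'sides',[np.linalg.norm(P[i]-P[i-1]).round(1) for i in range(4)])
r=cv2.minAreaRect(P.astype(np.float32));m=P.mean(0)
w=(P[0]+P[1]-P[2]-P[3]);print('centre',m,'bay xy',(m-c)@u,(m-c)@v,'width dir',np.arctan2(w[1],w[0]),'bay',np.arctan2(v[1],v[0]))
# button triangulate: bright blob centre in both
def blob(d,x0,x1,y0,y1):
    g=d['pixels'][y0:y1,x0:x1].min(2);k=(g>150).astype(np.uint8);n,l,st,ce=cv2.connectedComponentsWithStats(k)
    i=1+np.argmax(st[1:,4]);return ce[i]+[x0,y0],st[i]
a,sa=blob(d,255,282,190,215);b,sb=blob(s,225,252,280,300);print(a,sa,b,sb)
o1,r1=rays(d,[a]);o2,r2=rays(s,[b]);A=np.c_[r1[0],-r2[0]];t=np.linalg.lstsq(A,o2-o1,rcond=None)[0]
print(o1+t[0]*r1[0],o2+t[1]*r2[0])
print('dist side of short etc', proj(s,[[*c,0],[*m,180]]).round(1))
E
```

```text
bay [598.28 -19.93]
[[598.1 136.6]
 [606.8  90.2]
 [528.7  78. ]
 [518.7 125.6]] sides [np.float64(80.2), np.float64(47.2), np.float64(79.0), np.float64(48.6)]
centre [563.06053175 107.59040282] bay xy -132.02724588796093 -8.465697245684774 width dir 0.14572698136244913 bay 0.20543617887811155
[267.64655172 201.31896552] [  7   6  12  12 116] [237.68292683 287.06097561] [ 7  2 13 10 82]
[532.89188102 334.44086325  71.73746558] [532.84354414 334.39325845  71.72462895]
dist side of short etc [[316.2 250.9]
 [294.  212.1]]
```

Measurements agree with the given sizes:
- **Carton:** centre (563, 107.6), yaw −0.06 rad to the bay, front edge about 28 mm inside the outline.
- **Button top:** (533, 334, 72).

I'll push along −tool x with both fingertips across the carton, so the tool goes to (553, 177) with yaw 1.717.

Request:
{"method": "send_rows", "body": {
  "rows": [
    [[57.6, -58.0, 0, 0, 0, -1.287], [57.6, -58.0, 0, 0, 0, -1.287], [57.6, -58.0, 0, 0, 0, -1.287], [57.6, -58.0, 0, 0, 0, -1.287], [57.6, -58.0, 0, 0, 0, -1.287], [57.6, -58.0, 0, 0, 0, -1.287], [57.6, -58.0, 0, 0, 0, -1.287], [57.6, -58.0, 0, 0, 0, -1.287], [57.6, -58.0, 0, 0, 0, -1.287], [57.6, -58.0, 0, 0, 0, -1.287]]
  ],
  "grip": 128
}}

```text
clock: 1.1
eef_pos: [443.5, -119.8, 303.9]
tool_rot: [-3.142, -0.0, 1.718]
force: [0.6, -0.4, -0.5]
width: 42.3
gripper_force: 0.0
```

Request:
{"method": "send_rows", "body": {
  "rows": [
    [[27.7, 15.2, 0, 0, 0, 0], [27.7, 15.2, 0, 0, 0, 0], [27.7, 15.2, 0, 0, 0, 0], [27.7, 15.2, 0, 0, 0, 0], [27.7, 15.2, 0, 0, 0, 0], [27.7, 15.2, 0, 0, 0, 0], [27.7, 15.2, 0, 0, 0, 0], [27.7, 15.2, 0, 0, 0, 0], [27.7, 15.2, 0, 0, 0, 0], [27.7, 15.2, 0, 0, 0, 0]]
  ]
}}

```text
clock: 2.1
eef_pos: [553.2, 172.0, 303.6]
tool_rot: [-3.14, 0.002, 1.714]
force: [-0.4, -0.7, 0.3]
width: 42.3
gripper_force: 0.0
```

```bash
python3 - <<'E'
from h import *
print(ctrl.read_state()['eef_pos'])
d=grab('wrist');save(d,'w1.png')
c=[]
for a in(-25,25):
  for b in(-40,40): c.append([563.1+a*.146+b*.989,107.6-a*.989+b*.146,180])
print(proj(d,c).round(0).tolist(), proj(d,[[533,334,72]]).round(0).tolist())
E
```

```text
[553.16419881 172.0355369  303.63489252]
[[253.0, 334.0], [387.0, 333.0], [258.0, 401.0], [383.0, 401.0]] [[324.0, -10.0]]
```

View pics/w1.png

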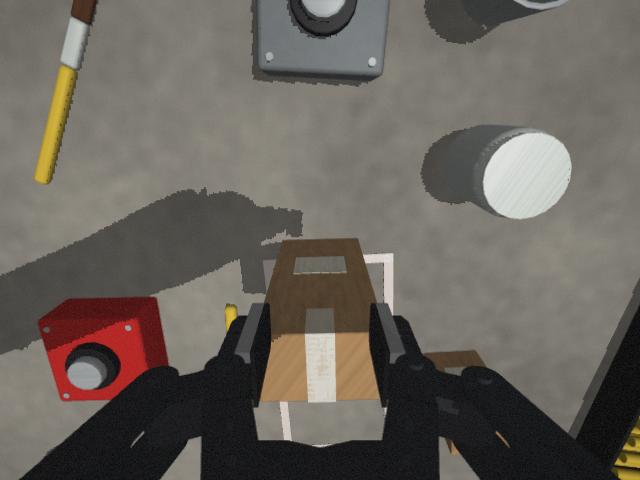

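The wrist view shows the carton's top face between rows 333 and 401, centred on column ~320, as predicted. So the alignment is good; I'll descend.

Request:
{"method": "send_rows", "body": {
  "rows": [
    [[0, 0, 3.8, 0, 0, 0], [0, 0, 7.6, 0, 0, 0], [0, 0, 7.6, 0, 0, 0]]
  ]
}}

```text
clock: 2.45
eef_pos: [550.7, 171.4, 224.0]
tool_rot: [-3.132, 0.003, 1.715]
force: [-0.2, -1.0, 0.5]
width: 42.4
gripper_force: 0.0
```

Request:
{"method": "send_rows", "body": {
  "rows": [
    [[-0.8, 0, 0, 0, 0, 0], [-1.6, 0, 0, 0, 0, 0], [-2.4, 0, 0, 0, 0, 0], [-3.0, 0, 0, 0, 0, 0], [-3.6, 0, 0, 0, 0, 0], [-4.2, 0, 0, 0, 0, 0], [-4.8, 0, 0, 0, 0, 0]]
  ]
}}

```text
clock: 3.15
eef_pos: [560.5, 126.8, 228.1]
tool_rot: [3.141, -0.0, 1.717]
force: [0.0, 0.7, 0.1]
width: 42.4
gripper_force: 0.1
```

```bash
python3 - <<'E'
from h import *
s=ctrl.read_state();print(s['eef_pos'],s['force'])
d=grab('side');p=d['pixels'][180:300,220:380];cv2.imwrite('pics/s1.png',cv2.resize(p[:,:,::-1],None,fx=4,fy=4))
E
```

```text
[560.53601949 126.75423074 228.11174034] [0.04588965 0.73090028 0.06089837]
```

View pics/s1.png

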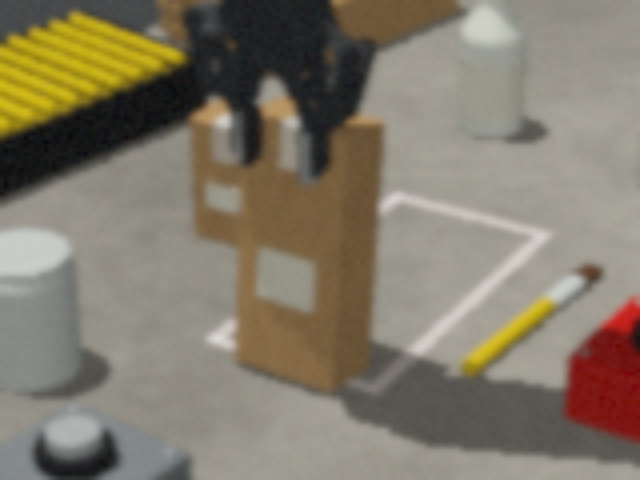

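The fingertips are on the carton's rear face near its top (crop 235,140 and 305,155), and it is starting to tilt. I'll push on to about 0.3 rad, then pull back.

Request:
{"method": "send_rows", "body": {
  "rows": [
    [[-0.6, 0, 0, 0, 0, 0], [-1.2, 0, 0, 0, 0, 0], [-1.8, 0, 0, 0, 0, 0], [-2.3, 0, 0, 0, 0, 0], [-2.8, 0, 0, 0, 0, 0], [-3.2, 0, 0, 0, 0, 0], [-3.3, 0, 0, 0, 0, 0]]
  ]
}}

```text
clock: 3.9
eef_pos: [565.3, 93.7, 227.9]
tool_rot: [-3.142, 0.0, 1.716]
force: [-0.2, -0.7, -0.8]
width: 42.4
gripper_force: 0.0
```

```bash
python3 - <<'E'
from h import *
s=ctrl.read_state();print(s['eef_pos'],s['force'])
d=grab('side');p=d['pixels'][180:300,220:380];cv2.imwrite('pics/s2.png',cv2.resize(p[:,:,::-1],None,fx=4,fy=4))
E
```

```text
[565.3085606   93.71485435 227.89215155] [-0.18366014 -0.70960235 -0.76541855]
```

View pics/s2.png

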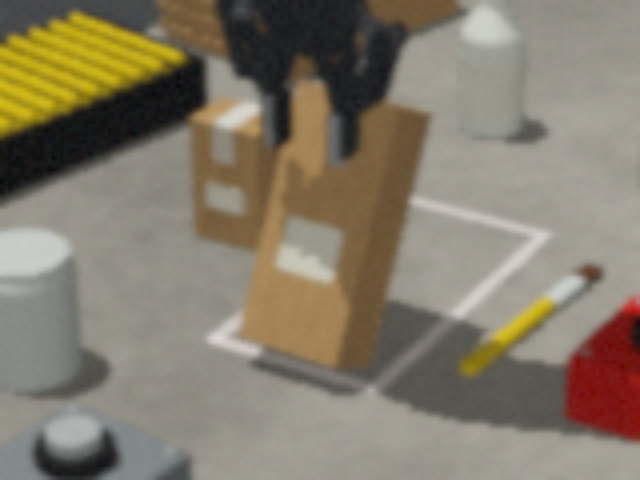

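The carton is tilted about 0.3 rad, right at its balance point. One small nudge, then I'll retreat.

Request:
{"method": "send_rows", "body": {
  "rows": [
    [[-0.4, 0, 0, 0, 0, 0], [-0.8, 0, 0, 0, 0, 0], [-0.8, 0, 0, 0, 0, 0], [1.0, 0, 0, 0, 0, 0], [5.0, 0, 0, 0, 0, 0], [9.0, 0, 0, 0, 0, 0], [9.0, 0, 0, 0, 0, 0], [9.0, 0, 0, 0, 0, 0], [9.0, 0, 0, 0, 0, 0], [9.0, 0, 0, 0, 0, 0]]
  ]
}}

```text
clock: 4.95
eef_pos: [552.5, 181.8, 227.8]
tool_rot: [-3.141, 0.001, 1.714]
force: [0.4, -0.1, 0.6]
width: 42.6
gripper_force: 0.0
```

```bash
python3 - <<'E'
from h import *
s=ctrl.read_state();print(s['eef_pos'],s['force'])
d=grab('side');a=d['pixels'][170:310,220:380];d=grab('top');save(d,'t2.png');b=d['pixels'][130:270,310:470]
cv2.imwrite('pics/s3.png',cv2.resize(np.hstack([a,b])[:,:,::-1],None,fx=2.5,fy=2.5,interpolation=cv2.INTER_CUBIC))
E
```

```text
[552.48658934 181.79335695 227.78992011] [ 0.37026905 -0.06578588  0.62194012]
```

View pics/s3.png

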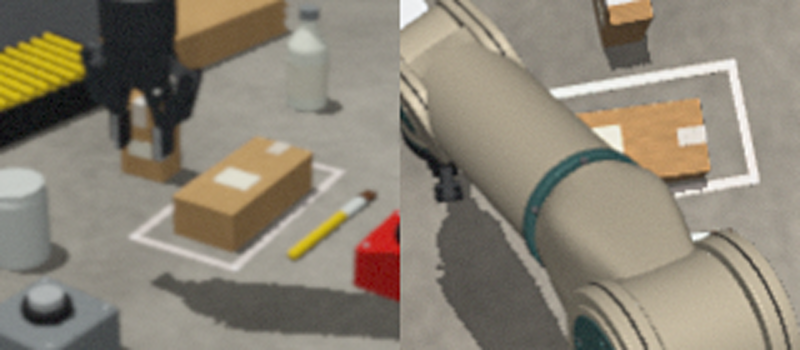

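The carton lies flat inside the outline with clear margins on all sides. Next I'll close the fingers and go over the button.

Request:
{"method": "send_rows", "body": {
  "rows": [
    [[4, 0.1, 0, 0, 0, 0], [8, 0.1, 0, 0, 0, 0], [12, 0.2, 0, 0, 0, 0], [15.3, 0.3, 0, 0, 0, 0], [15.3, 0.3, 2.5, 0, 0, 0], [15.3, 0.3, 5.0, 0, 0, 0], [15.3, 0.3, 6.5, 0, 0, 0], [15.3, 0.3, 6.5, 0, 0, 0], [15.3, 0.3, 6.5, 0, 0, 0]]
  ],
  "grip": 255
}}

```text
clock: 5.95
eef_pos: [533.3, 335.0, 163.2]
tool_rot: [3.141, -0.0, 1.716]
force: [-0.2, -0.6, 1.0]
width: 0.1
gripper_force: 0.0
```

```bash
python3 - <<'E'
from h import *
s=ctrl.read_state();print(s['eef_pos'],s['force'],s['width'])
d=grab('wrist');save(d,'w2.png');print(proj(d,[[533,334,72],[*s['eef_pos'][:2],s['eef_pos'][2]-73]]).round(0))
E
```

```text
[533.34130461 334.96855012 163.24626407] [-0.19968662 -0.580277    0.97463814] 0.09139280983881669
[[318. 301.]
 [319. 319.]]
```

View pics/w2.png

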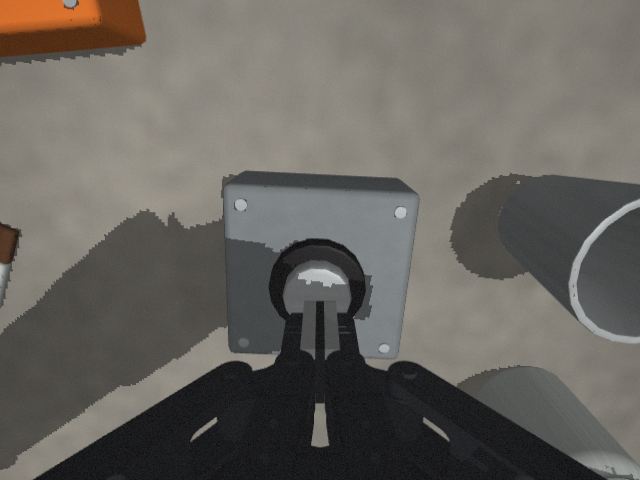

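The closed fingertips sit over the centre of the steel button (318,300). I'll press straight down and watch the force.

Request:
{"method": "send_rows", "body": {
  "rows": [
    [[0, 0, 0.8, 0, 0, 0], [0, 0, 1.5, 0, 0, 0], [0, 0, 2.0, 0, 0, 0], [0, 0, 2.3, 0, 0, 0], [0, 0, 2.3, 0, 0, 0], [0, 0, 2.3, 0, 0, 0]]
  ]
}}

```text
clock: 6.6
eef_pos: [533.0, 335.2, 140.2]
tool_rot: [3.141, 0.0, 1.717]
force: [-0.4, -1.1, 3.5]
width: -0.2
gripper_force: 2.0
```

Request:
{"method": "send_rows", "body": {
  "rows": [
    [[0, 0, 0.2, 0, 0, 0], [0, 0, 0.2, 0, 0, 0], [0, 0, 0.2, 0, 0, 0]]
  ]
}}

```text
clock: 6.9
eef_pos: [533.0, 335.2, 138.7]
tool_rot: [3.141, 0.0, 1.717]
force: [-1.2, -1.7, 8.1]
width: 0.2
gripper_force: 4.0
```

Request:
{"method": "send_rows", "body": {
  "rows": [
    [[0, 0, 0.1, 0, 0, 0], [0, 0, 0.2, 0, 0, 0], [0, 0, 0.2, 0, 0, 0], [0, 0, 0.2, 0, 0, 0]]
  ]
}}

```text
clock: 7.3
eef_pos: [533.0, 335.2, 138.4]
tool_rot: [3.14, 0.001, 1.717]
force: [-4.2, -4.0, 20.9]
width: 0.0
gripper_force: 10.0
```

The force climbed steeply to 21 N while the tool stopped at z 138.4, so the button is on its stop. Now I'll release it and check.

Request:
{"method": "send_rows", "body": {
  "rows": [
    [[0, 0, -1, 0, 0, 0], [0, 0, -4, 0, 0, 0], [0, 0, -9, 0, 0, 0], [0, 0, -14, 0, 0, 0], [0, 0, -17, 0, 0, 0], [0, 0, -17, 0, 0, 0], [0, 0, -17, 0, 0, 0], [0, 0, -17, 0, 0, 0]]
  ]
}}

```text
clock: 8.1
eef_pos: [532.1, 334.7, 304.2]
tool_rot: [-3.139, 0.001, 1.717]
force: [-0.0, 0.4, -0.1]
width: 0.1
gripper_force: 0.0
```

```bash
python3 - <<'E'
from h import *
import pickle
s=ctrl.read_state();print(s['eef_pos'],s['force'],abs(s['qd']).max())
d=grab('side');o=pickle.load(open('side.pkl','rb'))
a=d['pixels'][160:340,160:380];b=o['pixels'][160:340,160:380]
cv2.imwrite('pics/s4.png',cv2.resize(np.hstack([b,a])[:,:,::-1],None,fx=1.8,fy=1.8,interpolation=cv2.INTER_CUBIC))
E
```

```text
[532.12893282 334.69778712 304.17119588] [-0.01193878  0.41355956 -0.14720087] 0.00979402876501072
```

View pics/s4.png

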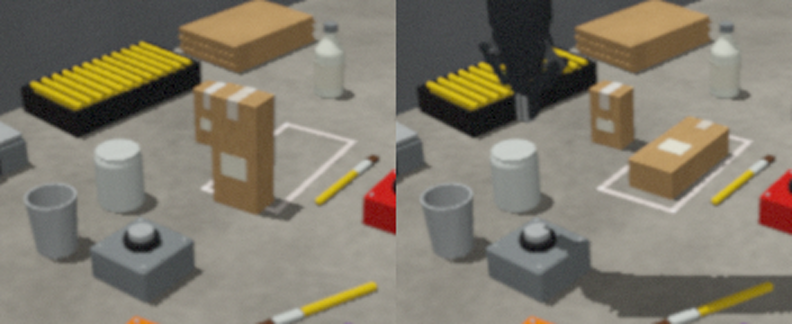

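Before (left) and after (right): the carton lies flat inside the outline, the button is out again and the bystanders visible here haven't moved. The gripper is clear of everything.

```bash
python3 -c "
from cell import ctrl
print(ctrl.finish_job())"
```

```text
the job is handed in; nothing more can be done
None
```

The job is handed in at about 8 s on the robot clock, with no verdict returned: the carton fell by itself and lies flat inside the outline, and the button was then pressed to its stop, let go and sprang back out.

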